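Hang the washed beaker and sample tube to dry

TASK

Hang the two washed plastic vessels to dry: turn each one mouth down and lower it, without dropping it, over the drying peg that suits its bore - the wide beaker on the thick peg, the slim tube on the slim peg - until its rim sits flat on the ribs at the foot of the peg. Let go of both and leave the hand press, the steel block and the tin where they stand.

Things in the scene. Friction and masses are not known exactly. Their poses are not given: they have to be found in the camera images.
- beaker_mid (a point): Wide round white plastic beaker, straight-sided, outside diameter 64 mm, length 100 mm, inside diameter 58 mm, bore 96 mm deep, closed at one end, a grey bead round the open mouth, about 0.12 kg. Starts lying in either lane of the tray. The point is its centre (on its axis, half-way along). x runs along the axis towards the mouth (level at the start); z is up at the start.
- tube_mid (a point): Slim round white plastic sample tube, straight-sided, outside diameter 48 mm, length 130 mm, inside diameter 42 mm, bore 126 mm deep, closed at one end, a grey bead round the open mouth, about 0.11 kg. Starts lying in either lane of the tray. The point is its centre (on its axis, half-way along). x runs along the axis towards the mouth (level at the start); z is up at the start.
- peg_thick_seat (a point): Thick black drying peg standing on the rack: diameter 47 mm, top 75 mm above this point, the last 15 mm a cone narrowing to 24 mm. It fits the beaker only. The point lies on the peg's axis at its foot, on top of a cross of ribs (84 mm across) where the rim of the inverted beaker rests, 23 mm above the table. z is up.
- peg_slim_seat (a point): Slim black drying peg standing on the same rack 140 mm from the thick one (either end): diameter 30 mm, top 95 mm above this point, the last 10 mm a cone narrowing to 15 mm. The point lies on the peg's axis at its foot, on top of a cross of ribs (68 mm across) where the rim of the inverted tube rests, 23 mm above the table. z is up.
- tray: Low grey drain tray, 200 x 270 mm, fixed to the table. Origin: centre of its underside. The two vessels lie along its x axis (the 200 mm side), mouths towards its +x, in two lanes 65 mm to either side of its centre, on its floor 4 mm above the table between ribs 4 mm high (34 mm apart); its edge is 10 mm high.
- rack: Steel base plate of the drying rack, 110 x 260 x 12 mm, fixed to the table. Origin: centre of its underside; the pegs stand on it 70 mm to either side along its y axis.
- press: White hand press for levelling specimens, loose: round base 90 mm in diameter, curved arm, steel plunger, 207 mm tall. Origin: centre of its underside. Leave alone.
- block: Dark steel specimen block, loose, 75 x 35 x 14 mm. Origin: centre of its underside. Leave alone.
- tin: Brass-coloured square tin with a lid, loose, 78 x 78 x 104 mm. Origin: centre of its underside. Leave alone.

How it is judged:
At the end, for the whole second after the job is handed in: The beaker is on the thick peg and the tube on the slim peg, each mouth down (axis within about 5 degrees of vertical), its axis within 10 mm of the peg's, its rim down on the ribs within 5 mm, at rest (horizontal distance between beaker_mid and peg_thick_seat below 0.01 m and angle between each of beaker_mid, tube_mid's own x axis and vertical above 3.05 rad and z of beaker_mid in the frame of peg_thick_seat between 0.045 and 0.055 m and horizontal distance between tube_mid and peg_slim_seat below 0.01 m and z of tube_mid in the frame of peg_slim_seat between 0.06 and 0.07 m and linear speed of each of beaker, tube below 0.02 m/s); the robot touches nothing.
It fails at once if the press is moved more than 20 mm (distance of press from where it was at the start of the episode above 0.02 m).
It fails at once if the block is moved more than 20 mm (distance of block from where it was at the start of the episode above 0.02 m).
It fails at once if the tin is moved more than 20 mm (distance of tin from where it was at the start of the episode above 0.02 m).
It fails at once if the beaker is dropped (falls free, untouched by the fingers, faster than 0.6 m/s) (contact force between the fingers and beaker below 0.02 N and linear speed of beaker above 0.6 m/s).
It fails at once if the tube is dropped (falls free, untouched by the fingers, faster than 0.6 m/s) (contact force between the fingers and tube below 0.02 N and linear speed of tube above 0.6 m/s).
It also fails if it takes over 72 s, if anything falls off the work surface, if the arm or the gripper's body presses on something with over 40 N, if the wrist force passes 120 N, or if a joint passes its speed limit or range.

ROBOT

A 6-joint arm with a two-finger parallel gripper is mounted at the origin on the work surface. World frame = base frame: x ahead of the robot, y to its left, z up, the work surface at z = 0. Lengths are in m, angles in rad, forces in N, time in s.
With the tool pointing down it reaches from about 0.25 to 0.85 m from the base axis. Payload 12.5 kg.
Tool frame: the origin (TCP) lies on the centre line of the jaws, within the pads' length; the fingertips stand 25 mm ahead of it and the grasp point (between the pads) lies 6 mm ahead of it (bot.tcp_to_tips is the distance from the TCP to the fingertips, in m); z points along the fingers, y is the line along which they close (so a half turn about z gives the same grasp; the last joint's range is limited). The gripper opens to 93 mm and grips with 3 to 60 N. Pads are 15 mm wide; open, the fingers measure 128 mm over their backs; the gripper's body (75 mm by 188 mm) begins 65 mm behind the grasp point.
Start: joints at [1.153, 0.351, 1.652, -0, 1.139, -0.085], TCP at [0.18, 0.52, 0.244] pointing down, gripper open.
Joint ranges: [-2.75, 2.75], [-0.79, 2.1], [0.01, 2.65], [-1.57, 4.71], [0.07, 3.14], [-2.87, 2.87]. Speed limits (rad/s): [2.22, 2.22, 2.79, 3.14, 3.14, 3.14].

INTERFACE

Orientations are given as a 3x3 rotation matrix whose columns are the frame's x, y, z axes.
In Python, from plant import bot gives the robot as it stands. The module is installed in compiled form; this text tells all that it offers.
- The arm moves only by the tool play_rows, never from a script. Its argument "motion" is a list of rows, each a list of 3 entries, a list of its own where there are three numbers: the turn, a rotation vector about the tool's x, y, z as a fraction of full scale, then the shift along the tool's x, y, z as a fraction of full scale, then the opening, from 0 (shut) to 1 (fully open). In form: [[[ax, ay, az], [x, y, z], hand], ...]. A call has 1 to 10 rows; each row shifts and turns the commanded pose from where the row before left it, along the tool's axes as they then stand; what a row does not reach is not made up. Full scale, the value 1, is 0.5 m for a shift and 0.5 rad for a turn. A row lasts 1/12 s, in which the tool goes at most 41.7 mm and 7.16 degrees, less where a joint would pass 70% of its speed; a pose out of reach is approached as far as the arm can. A call with a number of a shift or a turn outside -1 to 1 is refused whole. A call with a gripper value outside its range is refused whole. The fingers move at their own pace and stop on an object; the grip force is fixed at half the most. Time passes only in rows, so rows that do not move let the fingers close. It gives the time, the measured TCP pose, the force, the opening and the grip force at its end, in the units of the state.
- bot.observe(): the state, without advancing time (a new reading comes with each control period).
- bot.capture(name): name is "scene" or "top" or "wrist"; returns a dict with "img" (384x512x3 uint8, red, green, blue), "range_z" (384x512 float32, m along the optical axis (not along the pixel's ray), 0 where there is no reading), "fx", "fy", "cx", "cy" (pixels), "distortion" ([k1, k2, p1, p2, k3] as OpenCV has them; the pictures are not rectified), "camera_from_world" (4x4, takes a point from world to camera coordinates). Camera axes: x right, y up, looking along -z (the intrinsics and any distortion apply to the point x, -y, -z); pixel columns grow to the right and rows downward; lengths in m; the calibration is good to about 2 mm. A picture is of the moment at which its call begins.
- bot.close_job(): hands the job in; it is judged then, once.
The state is a dict: "t": time; "joints": joint angles; "qd": joint speeds; "effort": joint torques, N m; "tcp_pos": TCP position; "tcp_rot": TCP orientation; "force": force on the tool from outside, world axes, zero at the start; "moment": the same for the moment, N m; "width": opening from 0.0 (shut) to 1.0 (fully open); "gripper_force": force on a finger pad.
Only numpy, scipy, OpenCV 4.12 (cv2) and the standard library are available. Lean on these libraries where they do the work, as an engineer would, in place of code of your own. Each camera call takes 0.05 s, during which the arm holds its last target. There are 200 camera calls.

## Working session

There is one attempt and no reset: what is moved stays moved. The work goes in short steps, Python scripts to look and compute and a tool call to move; the robot and the scene stay as the last step left them, time stands still between calls to the robot, and variables do not carry over. Pictures are saved under pics/ and viewed, at most 10 in all, crops included, and the job is handed in when it is done.

Besides the shell and the picture viewer there is one more tool, called after "Request:" as name(argument=value, ...), one argument or row to a line, values as JSON. play_rows: Moves the arm, as the interface text tells. Shift numbers are shares of 0.5 m and turn numbers shares of 0.5 rad, none past 1 either way. Its arguments: {"type":"object","properties":{"motion":{"type":"array","items":{"type":"array"}}},"required":["motion"]}

```bash
mkdir -p pics; cat > h.py <<'E'
import numpy as np, cv2
from plant import bot
def cap(n):
    c=bot.capture(n); c['K']=np.array([[c['fx'],0,c['cx']],[0,c['fy'],c['cy']],[0,0,1.]]); c['d']=np.array(c['distortion'],float); c['T']=np.array(c['camera_from_world']); return c
def save(c,name): cv2.imwrite('pics/'+name,c['img'][:,:,::-1])
def ray(c,uv):
    p=cv2.undistortPoints(np.array(uv,float).reshape(-1,1,2),c['K'],c['d'])[:,0]
    d=np.c_[p[:,0],-p[:,1],-np.ones(len(p))]; R=c['T'][:3,:3]
    return -R.T@c['T'][:3,3], d@R
def onplane(c,uv,z):
    o,d=ray(c,uv); return o+d*((z-o[2])/d[:,2])[:,None]
def pts(c,uv):
    uv=np.array(uv); o,d=ray(c,uv); r=c['range_z'][uv[:,1].astype(int),uv[:,0].astype(int)]
    return o+d*r[:,None]
E
python3 - <<'E'
from h import *
a=cap('top');b=cap('scene');save(a,'top.png');save(b,'scene.png')
print(np.linalg.inv(a['T'])[:3],np.linalg.inv(b['T'])[:3]); s=bot.observe(); print(s['tcp_pos'],s['tcp_rot'],s['t'])
E
```

```text
[[-0.00159397  0.99218704 -0.12474907  0.40247143]
 [-0.99992974 -0.00304674 -0.01145562 -0.12512137]
 [-0.0117462   0.12472205  0.99212219  1.4188294 ]] [[ 0.18684111 -0.73895627  0.64732838  1.33751267]
 [ 0.98238792  0.14194444 -0.12151439 -0.24479951]
 [-0.00209084  0.65863146  0.75246277  0.9335881 ]]
[0.17952808 0.51958077 0.24316572] [[-9.45146255e-01  3.26647184e-01 -4.16995124e-04]
 [ 3.26647439e-01  9.45145788e-01 -9.43792659e-04]
 [ 8.58339701e-05 -1.02823249e-03 -9.99999468e-01]] 0.1
```

View pics/top.png

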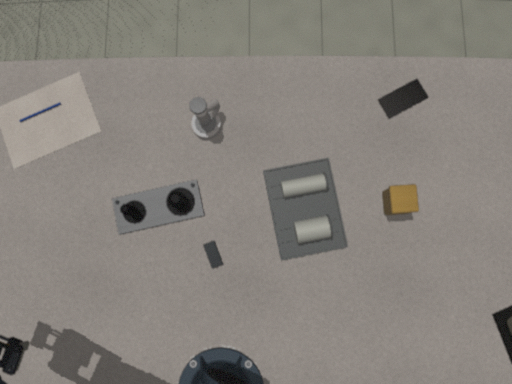

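View pics/scene.png

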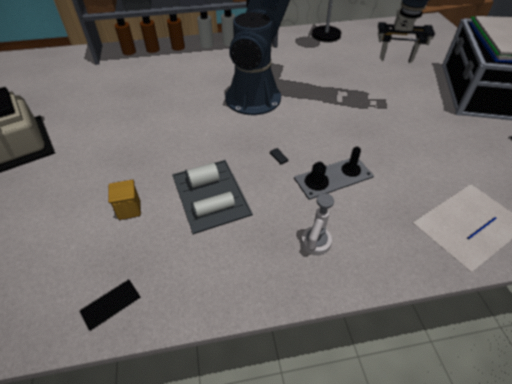

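The top view shows the rack at about (158,207), with the thick peg at (180,202) and the slim peg at (133,212). The tray is at (305,208), holding the tube at (304,185) and the beaker at (313,229). Also visible are the press (205,120), block (214,255) and tin (403,199). Next I'll measure them and find the mouth ends.

```bash
cat > m.py <<'E'
from h import *
a=cap('top')
g=cv2.cvtColor(a['img'],cv2.COLOR_RGB2HSV)
m=np.zeros(g.shape[:2],np.uint8); m[165:250,272:340]=(g[165:250,272:340,2]>165)*255
n,l,st,ce=cv2.connectedComponentsWithStats(m)
for i in range(1,n):
    if st[i,4]<100: continue
    ys,xs=np.where(l==i); P=pts(a,np.c_[xs,ys]); 
    for z in (P[:,2].max(),):
        r=cv2.minAreaRect(np.c_[xs,ys].astype(np.float32)); b=cv2.boxPoints(r)
        print('vessel',r,'zmax',np.percentile(P[:,2],[5,50,95])); print(onplane(a,b,.03).round(4))
# rack outline, by depth
U,V=np.meshgrid(np.arange(512),np.arange(384)); uv=np.c_[U.ravel(),V.ravel()]
P=pts(a,uv).reshape(384,512,3)
for nm,(x0,x1,y0,y1) in dict(slim=(115,150,195,228),thick=(160,200,183,220),block=(200,228,238,272),press=(185,228,92,142),tin=(380,425,180,220)).items():
    Q=P[y0:y1,x0:x1].reshape(-1,3); 
    print(nm,'z',np.percentile(Q[:,2],[1,50,99,100]).round(3)); T=Q[Q[:,2]>Q[:,2].max()-.02] ; print(T.mean(0).round(4),len(T))
big=np.hstack([cv2.resize(a['img'][155:265,258:350],None,fx=4.3,fy=4.3,interpolation=2),cv2.resize(a['img'][155:265,108:200],None,fx=4.3,fy=4.3,interpolation=2)])
cv2.imwrite('pics/crop.png',big[:,:,::-1])
b=cap('scene');print('table z noise',np.std(P[300:330,260:300,2]),P[300:330,260:300,2].mean())
E
python3 m.py
```

```text
slim z [-0.     0.015  0.121  1.419]
[ 0.4025 -0.1251  1.4188] 7
thick z [-0.002  0.015  0.102  1.419]
[ 0.4025 -0.1251  1.4188] 8
block z [-0.007  0.002  0.02   1.419]
[ 0.4025 -0.1251  1.4188] 3
press z [-0.006  0.01   0.211  1.419]
[ 0.4025 -0.1251  1.4188] 6
tin z [-0.006  0.036  0.11   1.419]
[ 0.4025 -0.1251  1.4188] 10
table z noise 0.05793321347677175 0.0027811201185349425
```

View pics/crop.png

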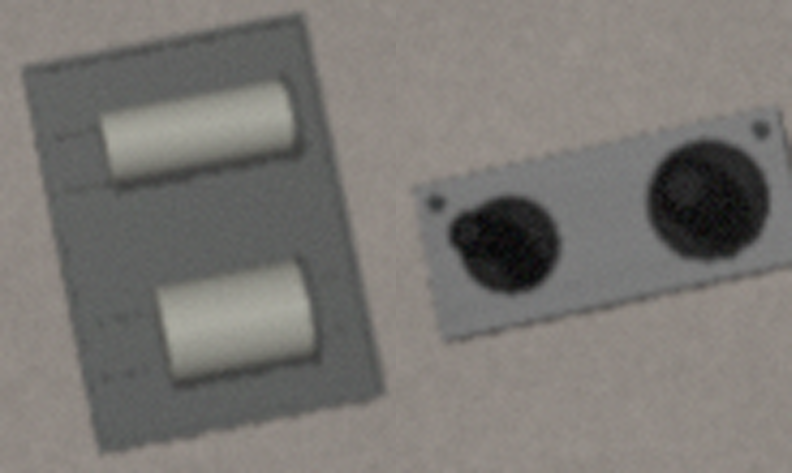

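The left crop shows the vessels, but the bead end isn't clear. The right crop shows the slim peg's tip leaning left at (465,230) and the thick peg at (707,195). I'll use depth for the poses and then look with the wrist camera.

```bash
cat > m2.py <<'E'
from h import *
def cloud(c):
    U,V=np.meshgrid(np.arange(512),np.arange(384)); uv=np.c_[U.ravel(),V.ravel()]
    P=pts(c,uv); ok=(c['range_z'].ravel()>.05); return P[ok],uv[ok],c['img'].reshape(-1,3)[ok]
if __name__=='__main__':
    for n in ('top','scene'):
        c=cap(n); P,uv,col=cloud(c); print(n)
        def box(x0,x1,y0,y1,z0,z1): return P[(P[:,0]>x0)&(P[:,0]<x1)&(P[:,1]>y0)&(P[:,1]<y1)&(P[:,2]>z0)&(P[:,2]<z1)]
        S=box(.2,.65,-.4,-.1,.02,.09); m=cv2.dilate
        lab=cv2.kmeans(S[:,:2].astype(np.float32),2,None,(3,50,1e-4),5,0)[1].ravel() if len(S) else []
        for i in (0,1):
            Q=S[lab==i]; (cx,cy),(w,h),an=cv2.minAreaRect(Q[:,:2].astype(np.float32)); print(' vessel',len(Q),(round(cx,4),round(cy,4)),(round(w,3),round(h,3)),round(an,1),np.percentile(Q[:,2],97).round(3))
        for nm,b in dict(pegs=(.2,.6,.03,.4,.06,.16),).items():
            S=box(*b); S=S[S[:,1]>.0]; lab=cv2.kmeans(S[:,:2].astype(np.float32),3,None,(3,50,1e-4),5,0)[1].ravel()
            for i in range(3): print(' pegs?',S[lab==i].min(0).round(3),S[lab==i].max(0).round(3),np.median(S[lab==i],0).round(4),(lab==i).sum())
        g=c['img'].reshape(-1,3)
        for nm,b in dict(rack=(.3,.55,.03,.4,.008,.03),block=(.15,.35,-.05,.15,.008,.03),tin=(.25,.6,-.6,-.4,.09,.12),press=(.55,.8,-.1,.2,.04,.25)).items():
            S=box(*b); print('',nm,cv2.minAreaRect(S[:,:2].astype(np.float32)),np.median(S,0).round(3),len(S))
E
python3 m2.py
```

```text
top
 vessel 816 (0.4603, -0.2641) (0.064, 0.102) 11.3 0.071
 vessel 758 (0.5876, -0.2417) (0.048, 0.132) 11.0 0.055
 pegs? [0.52  0.098 0.06 ] [0.563 0.125 0.103] [0.5369 0.1099 0.0896] 132
 pegs? [0.5   0.242 0.061] [0.527 0.271 0.125] [0.5126 0.2512 0.1121] 130
 pegs? [0.521 0.112 0.08 ] [0.566 0.143 0.106] [0.5448 0.1292 0.0939] 110
 rack ((0.4274742305278778, 0.2135545015335083), (0.2439369559288025, 0.36404311656951904), 0.38491174578666687) [0.504 0.202 0.014] 2005
 block ((0.25149816274642944, 0.04441852122545242), (0.16620221734046936, 0.19918137788772583), 3.91587495803833) [0.29  0.044 0.009] 28
 tin ((0.5415424704551697, -0.5102366805076599), (0.07606535404920578, 0.07966217398643494), 3.9722774028778076) [ 0.541 -0.509  0.104] 758
 press ((0.6766132116317749, 0.08220373094081879), (0.04691656306385994, 0.274681955575943), 71.03412628173828) [0.768 0.046 0.155] 536
scene
 vessel 599 (0.5914, -0.2416) (0.051, 0.131) 11.2 0.054
 vessel 565 (0.4624, -0.2647) (0.066, 0.101) 10.1 0.07
 pegs? [0.532 0.112 0.061] [0.568 0.142 0.102] [0.5607 0.1244 0.0865] 91
 pegs? [0.527 0.096 0.06 ] [0.562 0.124 0.101] [0.5509 0.1058 0.0858] 93
 pegs? [0.505 0.24  0.06 ] [0.53  0.27  0.121] [0.5217 0.2509 0.0948] 142
 rack ((0.49740031361579895, 0.16186246275901794), (0.33515262603759766, 0.15607838332653046), 70.39833068847656) [0.518 0.213 0.013] 860
 block ((0.19288480281829834, 0.013669813983142376), (0.0, 0.0), 0.0) [0.193 0.014 0.009] 1
 tin ((0.5434420704841614, -0.5115320682525635), (0.0782916322350502, 0.07880738377571106), 2.0415303707122803) [ 0.548 -0.51   0.104] 538
 press ((0.676486611366272, 0.07851211726665497), (0.04401688650250435, 0.27124324440956116), 72.1233901977539) [0.781 0.05  0.149] 658
```

Request:
play_rows(
  motion=[
    [[0, 0, 0.23], [0, 0, -0.02], 1],
    [[0, 0, 0.23], [0, 0, -0.02], 1],
    [[0, 0, 0.23], [0, 0, -0.02], 1],
    [[0, 0, 0.23], [0, 0, -0.02], 1],
    [[0, 0, 0.23], [0, 0, -0.02], 1],
    [[0, 0, 0.23], [0, 0, -0.02], 1],
    [[0, 0, 0.23], [0, 0, -0.02], 1],
    [[0, 0, 0.23], [0, 0, -0.02], 1],
    [[0, 0, 0.23], [0, 0, -0.02], 1],
    [[0, 0, 0.02], [0, 0, -0.02], 1],
  ],
)

```text
t: 1.13
tcp_pos: [0.1796, 0.5197, 0.3441]
tcp_rot: [[-0.187, 0.982, -0.0], [0.982, 0.187, -0.0], [-0.0, -0.0, -1.0]]
force: [-0.6, -0.1, 0.2]
width: 0.998
gripper_force: 0.0
```

Request:
play_rows(
  motion=[
    [[0, 0, 0], [-0.076, 0.014, 0], 1],
    [[0, 0, 0], [-0.076, 0.014, 0], 1],
    [[0, 0, 0], [-0.076, 0.014, 0], 1],
    [[0, 0, 0], [-0.076, 0.014, 0], 1],
    [[0, 0, 0], [-0.076, 0.014, 0], 1],
    [[0, 0, 0], [-0.076, 0.014, 0], 1],
    [[0, 0, 0], [-0.076, 0.014, 0], 1],
    [[0, 0, 0], [-0.076, 0.014, 0], 1],
    [[0, 0, 0], [-0.076, 0.014, 0], 1],
    [[0, 0, 0], [-0.076, 0.014, 0], 1],
  ],
)

```text
t: 1.97
tcp_pos: [0.3213, 0.1585, 0.344]
tcp_rot: [[-0.196, 0.981, 0.001], [0.981, 0.196, 0.0], [0.0, 0.001, -1.0]]
force: [1.2, 1.2, -0.5]
width: 0.998
gripper_force: 0.0
```

Request:
play_rows(
  motion=[
    [[0, 0, 0], [-0.076, 0.014, 0], 1],
    [[0, 0, 0], [-0.076, 0.014, 0], 1],
    [[0, 0, 0], [-0.076, 0.014, 0], 1],
    [[0, 0, 0], [-0.076, 0.014, 0], 1],
    [[0, 0, 0], [-0.076, 0.014, 0], 1],
    [[0, 0, 0], [-0.076, 0.014, 0], 1],
    [[0, 0, 0], [-0.076, 0.014, 0], 1],
    [[0, 0, 0], [-0.076, 0.014, 0], 1],
    [[0, 0, 0], [-0.076, 0.014, 0], 1],
    [[0, 0, 0], [-0.076, 0.014, 0], 1],
  ],
)

```text
t: 2.8
tcp_pos: [0.4631, -0.2013, 0.3438]
tcp_rot: [[-0.195, 0.981, 0.0], [0.981, 0.195, -0.0], [-0.0, 0.0, -1.0]]
force: [0.3, 0.3, 0.4]
width: 1.002
gripper_force: 0.0
```

```bash
python3 - <<'E'
from h import *
w=cap('wrist');save(w,'w1.png');s=bot.observe();print(s['t'],s['tcp_pos'],s['tcp_rot'],s['joints'])
E
```

```text
2.85 [ 0.46472119 -0.20599806  0.34311956] [[-1.93286893e-01  9.81142270e-01  1.51129034e-04]
 [ 9.81140571e-01  1.93286842e-01 -1.83765863e-03]
 [-1.83221581e-03 -2.06916501e-04 -9.99998300e-01]] [-5.08084618e-01  1.85423461e-01  1.62145575e+00 -1.57609473e-03
  1.33368766e+00 -7.02226447e-01]
```

View pics/w1.png

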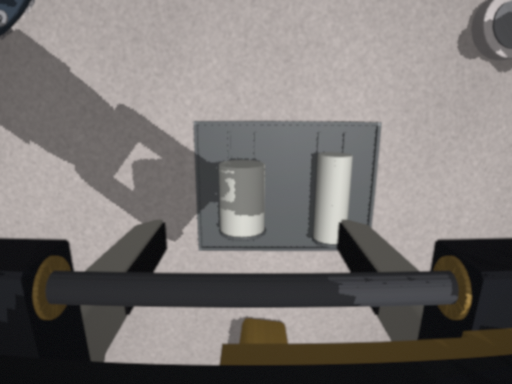

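The wrist view shows the beaker at (242,200) and the tube at (334,197), with image up being +y. I'll enlarge both ends.

```bash
python3 - <<'E'
import cv2,numpy as np
i=cv2.imread('pics/w1.png')[140:255,200:385]; cv2.imwrite('pics/w1c.png',cv2.resize(i,None,fx=4.2,fy=4.2,interpolation=cv2.INTER_CUBIC))
from h import *
print(np.linalg.inv(cap('wrist')['T'])[:3])
E
```

```text
[[ 9.81115773e-01 -1.87363666e-01 -4.80280892e-02  4.52191504e-01]
 [ 1.93420669e-01  9.49698761e-01  2.46293946e-01 -1.37046475e-01]
 [-5.34319945e-04 -2.50932501e-01  9.68004439e-01  4.84727711e-01]]
```

View pics/w1c.png

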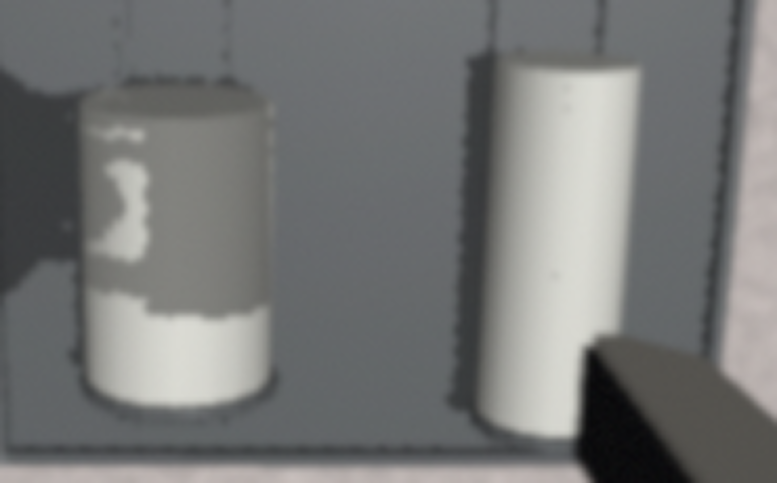

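In the enlargement both upper (+y) ends are flat closed discs, and the grey beads are at the bottom. So both mouths point −y, along tool −x. I'll lean the tool so that the later 90° turn leaves it sloping down.

Request:
play_rows(
  motion=[
    [[0, -0.25, 0], [0, 0, 0], 1],
    [[0, -0.25, 0], [0, 0, 0], 1],
    [[0, -0.25, 0], [0, 0, 0], 1],
    [[0, -0.25, 0], [0, 0, 0], 1],
    [[0, -0.25, 0], [0, 0, 0], 1],
    [[0, -0.25, 0], [0, 0, 0], 1],
    [[0, 0, 0], [0, 0, 0], 1],
  ],
)

```text
t: 3.48
tcp_pos: [0.462, -0.1976, 0.3425]
tcp_rot: [[-0.146, 0.98, 0.132], [0.713, 0.197, -0.673], [-0.686, -0.004, -0.728]]
force: [0.5, 0.6, -1.0]
width: 0.999
gripper_force: 0.0
```

```bash
cat > d.py <<'E'
# usage: d.py x y z [n]  -> shift to target TCP, tool axes, in units, total and per row
import sys
from h import *
s=bot.observe();R=np.array(s['tcp_rot']);p=np.array(s['tcp_pos']);t=np.array(list(map(float,sys.argv[1:4])))
u=R.T@(t-p)/.5; n=int(sys.argv[4]) if len(sys.argv)>4 else int(np.ceil(np.linalg.norm(u)/.075))
print('t',s['t'],'p',p.round(4),'total',u.round(4),'rows',n,'each',(u/n).round(4));print(R.round(3),np.array(s['joints']).round(2),s['force'],s['width'])
E
python3 d.py .458 -.2485 .040; python3 d.py .458 -.2485 .14
```

```text
t 3.4833 p [ 0.462  -0.1976  0.3425] total [ 0.3436 -0.0255  0.5076] rows 9 each [ 0.0382 -0.0028  0.0564]
[[-0.146  0.98   0.132]
 [ 0.713  0.197 -0.673]
 [-0.686 -0.004 -0.728]] [-0.17  0.09  1.9  -0.85  1.02  0.05] [ 0.5206591   0.62719856 -0.99206586] 0.9987027401402828
t 3.4833 p [ 0.462  -0.1976  0.3425] total [ 0.2064 -0.0263  0.3621] rows 6 each [ 0.0344 -0.0044  0.0603]
[[-0.146  0.98   0.132]
 [ 0.713  0.197 -0.673]
 [-0.686 -0.004 -0.728]] [-0.17  0.09  1.9  -0.85  1.02  0.05] [ 0.5206591   0.62719856 -0.99206586] 0.9987027401402828
```

Request:
play_rows(
  motion=[
    [[0, 0, 0], [0.034, -0.0044, 0.06], 1],
    [[0, 0, 0], [0.034, -0.0044, 0.06], 1],
    [[0, 0, 0], [0.034, -0.0044, 0.06], 1],
    [[0, 0, 0], [0.034, -0.0044, 0.06], 1],
    [[0, 0, 0], [0.034, -0.0044, 0.06], 1],
    [[0, 0, 0], [0.034, -0.0044, 0.06], 1],
    [[0, 0, 0], [0, 0, 0], 1],
  ],
)

```text
t: 4.07
tcp_pos: [0.4565, -0.2495, 0.1373]
tcp_rot: [[-0.145, 0.982, 0.122], [0.721, 0.19, -0.666], [-0.677, -0.009, -0.736]]
force: [-1.3, 0.9, 0.2]
width: 1.001
gripper_force: 0.0
```

```bash
python3 d.py .458 -.2485 .040 5; python3 - <<'E'
from m2 import *
c=cap('wrist');save(c,'w2.png');P,uv,col=cloud(c)
k=(col.min(1)>60)&(P[:,2]>.045)&(P[:,2]<.08)&(abs(P[:,0]-.46)<.06)&(abs(P[:,1]+.26)<.08);Q=P[k]
print(len(Q),cv2.minAreaRect(Q[:,:2].astype(np.float32)),np.percentile(Q[:,2],98))
E
```

```text
t 4.0667 p [ 0.4565 -0.2495  0.1373] total [0.1329 0.0051 0.1422] rows 5 each [0.0266 0.001  0.0284]
[[-0.145  0.982  0.122]
 [ 0.721  0.19  -0.666]
 [-0.677 -0.009 -0.736]] [-0.3   0.43  2.08 -1.28  0.68  0.57] [-1.29896382  0.87003327  0.22202585] 1.0014826950006896
12032 ((0.46161654591560364, -0.26154449582099915), (0.06532860547304153, 0.10141710191965103), 11.897665023803711) 0.06853800514588557
```

View pics/w2.png

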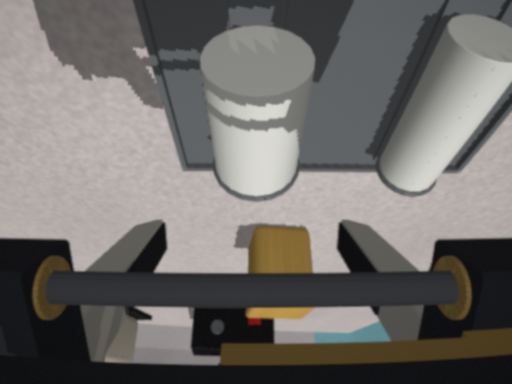

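The near beaker end at (257,65) is closed and the bead is at the far end. j4 is nearing its limit, so I'll ease the lean to about 30° before going down.

Request:
play_rows(
  motion=[
    [[0, 0.23, 0], [0, 0, 0], 1],
    [[0, 0.23, 0], [0, 0, 0], 1],
    [[0, 0, 0], [0, 0, 0], 1],
  ],
)

```text
t: 4.37
tcp_pos: [0.4594, -0.2501, 0.1452]
tcp_rot: [[-0.159, 0.982, 0.1], [0.824, 0.188, -0.534], [-0.544, -0.003, -0.839]]
force: [0.3, -0.8, 1.9]
width: 0.999
gripper_force: 0.0
```

```bash
python3 d.py .459 -.2483 .041 5
```

```text
t 4.3667 p [ 0.4594 -0.2501  0.1452] total [0.1164 0.0005 0.173 ] rows 5 each [0.0233 0.0001 0.0346]
[[-0.159  0.982  0.1  ]
 [ 0.824  0.188 -0.534]
 [-0.544 -0.003 -0.839]] [-0.36  0.39  2.02 -0.92  0.62  0.19] [ 0.27680805 -0.83450388  1.85451758] 0.9987238217715142
```

Request:
play_rows(
  motion=[
    [[0, 0, 0], [0.023, 0, 0.034], 1],
    [[0, 0, 0], [0.023, 0, 0.034], 1],
    [[0, 0, 0], [0.023, 0, 0.034], 1],
    [[0, 0, 0], [0.023, 0, 0.034], 1],
    [[0, 0, 0], [0, 0, 0], 1],
    [[0, 0, 0], [0, 0, 0], 1],
  ],
)

```text
t: 4.87
tcp_pos: [0.457, -0.2481, 0.0605]
tcp_rot: [[-0.161, 0.982, 0.097], [0.821, 0.188, -0.539], [-0.548, -0.007, -0.837]]
force: [0.3, -0.4, -0.2]
width: 1.003
gripper_force: 0.0
```

```bash
python3 d.py .459 -.2483 .041 2
```

```text
t 4.8667 p [ 0.457  -0.2481  0.0605] total [0.0204 0.0041 0.0333] rows 2 each [0.0102 0.0021 0.0167]
[[-0.161  0.982  0.097]
 [ 0.821  0.188 -0.539]
 [-0.548 -0.007 -0.837]] [-0.36  0.56  2.05 -1.21  0.53  0.53] [ 0.29347428 -0.42292053 -0.17802096] 1.0025144390348941
```

Request:
play_rows(
  motion=[
    [[0, 0, 0], [0.01, 0.002, 0.0167], 1],
    [[0, 0, 0], [0.01, 0.002, 0.0167], 1],
    [[0, 0, 0], [0, 0, 0], 1],
    [[0, 0, 0], [0, 0, 0], 0],
    [[0, 0, 0], [0, 0, 0], 0],
    [[0, 0, 0], [0, 0, 0], 0],
    [[0, 0, 0], [0, 0, 0], 0],
    [[0, 0, 0], [0, 0, 0], 0],
    [[0, 0, 0], [0, 0, 0], 0],
    [[0, 0, 0], [0, 0, 0], 0],
  ],
)

```text
t: 5.7
tcp_pos: [0.4587, -0.2486, 0.0404]
tcp_rot: [[-0.161, 0.982, 0.097], [0.822, 0.187, -0.538], [-0.547, -0.007, -0.837]]
force: [-1.1, 2.5, 5.6]
width: 0.687
gripper_force: 30.0
```

```bash
python3 d.py .459 -.2483 .34
```

```text
t 5.7 p [ 0.4587 -0.2486  0.0404] total [-0.3272 -0.0034 -0.5019] rows 8 each [-0.0409 -0.0004 -0.0627]
[[-0.161  0.982  0.097]
 [ 0.822  0.187 -0.538]
 [-0.547 -0.007 -0.837]] [-0.36  0.61  2.05 -1.28  0.51  0.61] [-1.10964466  2.45362352  5.56805753] 0.686964434342917
```

The beaker is gripped, with an opening of 64 mm. Next is the lift and the turn.

Request:
play_rows(
  motion=[
    [[0, 0, 0], [-0.02, 0, -0.03], 0],
    [[0, 0, 0], [-0.038, 0, -0.059], 0],
    [[0, 0, 0], [-0.038, 0, -0.059], 0],
    [[0, 0, 0], [-0.038, 0, -0.059], 0],
    [[0, 0, 0], [-0.038, 0, -0.059], 0],
    [[0, 0, 0], [-0.038, 0, -0.059], 0],
    [[0, 0, 0], [-0.038, 0, -0.059], 0],
    [[0, 0, 0], [-0.038, 0, -0.059], 0],
    [[0, 0, 0], [-0.038, 0, -0.059], 0],
    [[0, 0, 0], [0, 0, 0], 0],
  ],
)

```text
t: 6.53
tcp_pos: [0.4619, -0.2472, 0.3454]
tcp_rot: [[-0.157, 0.982, 0.104], [0.82, 0.188, -0.54], [-0.55, 0.001, -0.835]]
force: [-0.4, 0.1, -1.1]
width: 0.691
gripper_force: 30.0
```

Request:
play_rows(
  motion=[
    [[0, 0.24, 0], [0, 0, 0], 0],
    [[0, 0.24, 0], [0, 0, 0], 0],
    [[0, 0.24, 0], [0, 0, 0], 0],
    [[0, 0.24, 0], [0, 0, 0], 0],
    [[0, 0.24, 0], [0, 0, 0], 0],
    [[0, 0.24, 0], [0, 0, 0], 0],
    [[0, 0.24, 0], [0, 0, 0], 0],
    [[0, 0, 0], [0, 0, 0], 0],
  ],
)

```text
t: 7.2
tcp_pos: [0.46, -0.2484, 0.3368]
tcp_rot: [[-0.176, 0.983, -0.058], [0.948, 0.185, 0.26], [0.267, -0.009, -0.964]]
force: [-0.2, -0.2, -2.7]
width: 0.694
gripper_force: 30.0
```

```bash
python3 d.py .459 -.2483 .34
```

```text
t 7.2 p [ 0.46   -0.2484  0.3368] total [ 0.0022 -0.002  -0.006 ] rows 1 each [ 0.0022 -0.002  -0.006 ]
[[-0.176  0.983 -0.058]
 [ 0.948  0.185  0.26 ]
 [ 0.267 -0.009 -0.964]] [-0.67  0.32  1.49  0.17  1.55 -0.87] [-0.17598225 -0.16589647 -2.67442237] 0.6940559779661366
```

Request:
play_rows(
  motion=[
    [[0, 0.24, 0], [0, 0, 0], 0],
    [[0, 0.24, 0], [0, 0, 0], 0],
    [[0, 0.24, 0], [0, 0, 0], 0],
    [[0, 0.24, 0], [0, 0, 0], 0],
    [[0, 0.24, 0], [0, 0, 0], 0],
    [[0, 0.24, 0], [0, 0, 0], 0],
    [[0, 0, 0], [0, 0, 0], 0],
    [[0, 0, 0], [0, 0, 0], 0],
  ],
)

```text
t: 7.87
tcp_pos: [0.4604, -0.2466, 0.3371]
tcp_rot: [[-0.096, 0.982, -0.161], [0.55, 0.187, 0.814], [0.83, -0.01, -0.558]]
force: [-0.6, -0.4, -1.6]
width: 0.69
gripper_force: 30.0
```

```bash
cat > ax.py <<'E'
# measure held vessel: fit axis from wrist/top depth points of a vertical cylinder near the grasp point
import sys
from m2 import *
s=bot.observe();R=np.array(s['tcp_rot']);g=np.array(s['tcp_pos'])+.006*R[:,2]
print('p',s['tcp_pos'].round(4),'g',g.round(4),'j',np.array(s['joints']).round(2),s['t']);print(R.round(3))
E
python3 d.py .544 .12 .34; python3 - <<'E'
from m2 import *
save(cap('wrist'),'w3.png')
a=cv2.imread('pics/w3.png'); c=cap('scene'); save(c,'s3.png'); b=cv2.imread('pics/s3.png')
T=c['T']; s=bot.observe(); q=T[:3,:3]@s['tcp_pos']+T[:3,3]; u=int(c['cx']+c['fx']*q[0]/-q[2]);v=int(c['cy']-c['fy']*q[1]/-q[2])
b=b[max(0,v-60):v+60,max(0,u-80):u+80]
cv2.imwrite('pics/p3.png',np.hstack([cv2.resize(a,(400,300)),cv2.resize(b,(400,300),interpolation=2)]))
E
```

```text
t 7.8667 p [ 0.4604 -0.2466  0.3371] total [0.392  0.3013 0.5667] rows 11 each [0.0356 0.0274 0.0515]
[[-0.096  0.982 -0.161]
 [ 0.55   0.187  0.814]
 [ 0.83  -0.01  -0.558]] [-0.8   0.6   1.31  0.54  2.06 -0.94] [-0.58867622 -0.38814494 -1.55495727] 0.6904910758508138
```

View pics/p3.png

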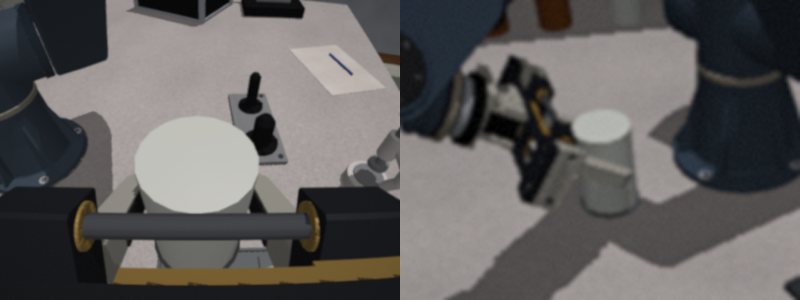

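The beaker hangs upright and mouth down in the jaws, with the rack ahead at (255,125) in the left image. The press is close to the rack, so I'll swing the tool's azimuth outward by about 60° before approaching.

Request:
play_rows(
  motion=[
    [[-0.194, 0.002, 0.13], [0, 0, 0], 0],
    [[-0.194, 0.002, 0.13], [0, 0, 0], 0],
    [[-0.194, 0.002, 0.13], [0, 0, 0], 0],
    [[-0.194, 0.002, 0.13], [0, 0, 0], 0],
    [[-0.194, 0.002, 0.13], [0, 0, 0], 0],
    [[-0.194, 0.002, 0.13], [0, 0, 0], 0],
    [[-0.194, 0.002, 0.13], [0, 0, 0], 0],
    [[-0.194, 0.002, 0.13], [0, 0, 0], 0],
    [[-0.194, 0.002, 0.13], [0, 0, 0], 0],
    [[0, 0.02, 0], [0, 0, 0], 0],
  ],
)

```text
t: 8.8
tcp_pos: [0.4595, -0.2452, 0.34]
tcp_rot: [[0.422, 0.647, 0.635], [0.352, -0.763, 0.543], [0.836, -0.006, -0.549]]
force: [0.0, 0.4, -1.0]
width: 0.692
gripper_force: 30.0
```

```bash
python3 d.py .538 .112 .33
```

```text
t 8.8 p [ 0.4595 -0.2452  0.34  ] total [ 0.3006 -0.443   0.4987] rows 10 each [ 0.0301 -0.0443  0.0499]
[[ 0.422  0.647  0.635]
 [ 0.352 -0.763  0.543]
 [ 0.836 -0.006 -0.549]] [-1.    0.25  1.83  1.    1.4  -0.5 ] [ 0.01301859  0.44751647 -0.95365156] 0.6919961643368143
```

Request:
play_rows(
  motion=[
    [[0, 0, 0], [0.03, -0.044, 0.05], 0],
    [[0, 0, 0], [0.03, -0.044, 0.05], 0],
    [[0, 0, 0], [0.03, -0.044, 0.05], 0],
    [[0, 0, 0], [0.03, -0.044, 0.05], 0],
    [[0, 0, 0], [0.03, -0.044, 0.05], 0],
    [[0, 0, 0], [0.03, -0.044, 0.05], 0],
    [[0, 0, 0], [0.03, -0.044, 0.05], 0],
    [[0, 0, 0], [0.03, -0.044, 0.05], 0],
    [[0, 0, 0], [0.03, -0.044, 0.05], 0],
    [[0, 0, 0], [0.03, -0.044, 0.05], 0],
  ],
)

```text
t: 9.63
tcp_pos: [0.5384, 0.1126, 0.331]
tcp_rot: [[0.416, 0.654, 0.632], [0.354, -0.757, 0.55], [0.838, -0.005, -0.546]]
force: [0.7, -0.8, -1.7]
width: 0.69
gripper_force: 30.0
```

Request:
play_rows(
  motion=[
    [[0, 0, 0], [0, 0, 0], 0],
    [[0, 0, 0], [0, 0, 0], 0],
    [[0, 0, 0], [0, 0, 0], 0],
  ],
)

```text
t: 9.88
tcp_pos: [0.5383, 0.1104, 0.3304]
tcp_rot: [[0.418, 0.653, 0.632], [0.352, -0.757, 0.55], [0.837, -0.007, -0.546]]
force: [0.5, -0.9, -1.5]
width: 0.693
gripper_force: 30.0
```

```bash
cat > ax.py <<'E'
# centre of the cap of the held, mouth-down vessel, from depth (R = outer radius)
import sys
from m2 import *
def run(rad):
    s=bot.observe();R=np.array(s['tcp_rot']);p=np.array(s['tcp_pos'])
    print('p',p.round(4),'j',np.array(s['joints']).round(2),s['t']);print(R.round(3))
    for n in ('top','scene','wrist'):
        P,uv,col=cloud(cap(n)); k=(np.hypot(*(P[:,:2]-p[:2]).T)<rad+.02)&(P[:,2]>p[2]-.01)&(P[:,2]<p[2]+.11)&(col.min(1)>80)&(np.ptp(col.astype(int),axis=1)<40)
        Q=P[k]
        if len(Q)<30: print(n,len(Q)); continue
        zt=np.percentile(Q[:,2],97 if n!='wrist' else 95); C=Q[(Q[:,2]>zt-.012)]; C=C[abs(C[:,2]-np.median(C[:,2]))<.008]
        (x,y),r=cv2.minEnclosingCircle(C[:,:2].astype(np.float32)); e=(np.percentile(C[:,:2],1,0)+np.percentile(C[:,:2],99,0))/2
        A=np.linalg.lstsq(np.c_[C[:,:2]-e,np.ones(len(C))],C[:,2],rcond=None)[0]
        print(n,len(C),'circle',round(x,4),round(y,4),round(r,4),'mid',e.round(4),'mean',C.mean(0).round(4),'slope',A[:2].round(3))
run(float(sys.argv[1]))
E
python3 ax.py .032
```

```text
p [0.5383 0.1104 0.3304] j [-0.2   0.07  2.09  1.32  0.75 -0.27] 9.8833
[[ 0.418  0.653  0.632]
 [ 0.352 -0.757  0.55 ]
 [ 0.837 -0.007 -0.546]]
top 640 circle 0.5314 0.1023 0.0458 mid [0.5364 0.1125] mean [0.5404 0.1123 0.3655] slope [0.017 0.013]
scene 323 circle 0.5311 0.1033 0.0457 mid [0.5313 0.1003] mean [0.5431 0.1091 0.3643] slope [0.002 0.019]
wrist 16469 circle 0.5429 0.1134 0.0328 mid [0.5414 0.1119] mean [0.5392 0.1099 0.3656] slope [0.012 0.016]
```

```bash
python3 d.py .540 .1167 .178 8
```

```text
t 10.0333 p [0.5386 0.1089 0.33  ] total [-0.248  -0.0075  0.1765] rows 8 each [-0.031  -0.0009  0.0221]
[[ 0.42   0.65   0.633]
 [ 0.35  -0.76   0.548]
 [ 0.837 -0.008 -0.546]] [-0.2   0.07  2.09  1.32  0.75 -0.27] [ 0.07478337  0.2946189  -2.49921117] 0.6917761957385489
```

Request:
play_rows(
  motion=[
    [[0, 0, 0], [-0.031, -0.001, 0.022], 0],
    [[0, 0, 0], [-0.031, -0.001, 0.022], 0],
    [[0, 0, 0], [-0.031, -0.001, 0.022], 0],
    [[0, 0, 0], [-0.031, -0.001, 0.022], 0],
    [[0, 0, 0], [-0.031, -0.001, 0.022], 0],
    [[0, 0, 0], [-0.031, -0.001, 0.022], 0],
    [[0, 0, 0], [-0.031, -0.001, 0.022], 0],
    [[0, 0, 0], [-0.031, -0.001, 0.022], 0],
    [[0, 0, 0], [0, 0, 0], 0],
    [[0, 0, 0], [0, 0, 0], 0],
  ],
)

```text
t: 10.87
tcp_pos: [0.5395, 0.1171, 0.1776]
tcp_rot: [[0.422, 0.65, 0.632], [0.349, -0.76, 0.548], [0.837, -0.011, -0.547]]
force: [-0.1, 0.3, -1.3]
width: 0.692
gripper_force: 30.0
```

```bash
python3 ax.py .032; python3 d.py .540 .1167 .090 6
```

```text
p [0.5395 0.1171 0.1776] j [-0.18  0.39  2.21  1.81  0.74 -0.91] 10.8667
[[ 0.422  0.65   0.632]
 [ 0.349 -0.76   0.548]
 [ 0.837 -0.011 -0.547]]
top 500 circle 0.5319 0.1129 0.0448 mid [0.5423 0.1199] mean [0.5418 0.12   0.2128] slope [0.007 0.01 ]
scene 280 circle 0.5312 0.1102 0.0467 mid [0.5322 0.1069] mean [0.5432 0.1167 0.2127] slope [0.007 0.022]
wrist 16467 circle 0.5441 0.1215 0.0326 mid [0.5428 0.1202] mean [0.5405 0.1181 0.2145] slope [0.013 0.018]
t 11.0167 p [0.5399 0.1175 0.1792] total [-0.15    0.0027  0.0966] rows 6 each [-0.025   0.0005  0.0161]
[[ 0.419  0.65   0.634]
 [ 0.35  -0.76   0.548]
 [ 0.838 -0.008 -0.545]] [-0.18  0.38  2.21  1.81  0.74 -0.91] [-0.24527763  0.83214075 -1.29456137] 0.6843630442868133
```

Request:
play_rows(
  motion=[
    [[0, 0, 0], [-0.02, 0, 0.013], 0],
    [[0, 0, 0], [-0.02, 0, 0.013], 0],
    [[0, 0, 0], [-0.02, 0, 0.013], 0],
    [[0, 0, 0], [-0.02, 0, 0.013], 0],
    [[0, 0, 0], [-0.02, 0, 0.013], 0],
    [[0, 0, 0], [-0.02, 0, 0.013], 0],
    [[0, 0, 0], [-0.015, 0, 0.01], 0],
    [[0, 0, 0], [0, 0, 0], 0],
    [[0, 0, 0], [0, 0, 0], 0],
  ],
)

```text
t: 11.77
tcp_pos: [0.5392, 0.1184, 0.0981]
tcp_rot: [[0.42, 0.651, 0.633], [0.349, -0.759, 0.549], [0.838, -0.009, -0.546]]
force: [0.2, 0.1, -1.2]
width: 0.692
gripper_force: 30.0
```

```bash
python3 ax.py .032; python3 d.py .540 .1167 .0875 3
```

```text
p [0.5392 0.1184 0.0981] j [-0.18  0.59  2.22  2.03  0.81 -1.2 ] 11.7667
[[ 0.42   0.651  0.633]
 [ 0.349 -0.759  0.549]
 [ 0.838 -0.009 -0.546]]
top 21 circle 0.514 0.0943 0.0364 mid [0.5126 0.0927] mean [0.5097 0.0846 0.1635] slope [-0.291 -0.238]
scene 261 circle 0.5311 0.1111 0.0459 mid [0.5316 0.1088] mean [0.5429 0.1175 0.1327] slope [-0.     0.022]
wrist 16466 circle 0.5434 0.1223 0.0326 mid [0.5422 0.1212] mean [0.5398 0.1191 0.1339] slope [0.014 0.017]
t 11.9167 p [0.5393 0.1184 0.0984] total [-0.0189  0.0038  0.0109] rows 3 each [-0.0063  0.0013  0.0036]
[[ 0.419  0.651  0.633]
 [ 0.35  -0.759  0.549]
 [ 0.838 -0.008 -0.546]] [-0.18  0.59  2.22  2.03  0.81 -1.2 ] [ 0.17629144  0.15132981 -1.20889486] 0.6919217374806351
```

Request:
play_rows(
  motion=[
    [[0, 0, 0], [-0.006, 0.001, 0.0036], 0],
    [[0, 0, 0], [-0.006, 0.001, 0.0036], 0],
    [[0, 0, 0], [-0.005, 0, 0.0032], 0],
    [[0, 0, 0], [0, 0, 0], 0],
  ],
)

```text
t: 12.25
tcp_pos: [0.5398, 0.1178, 0.0879]
tcp_rot: [[0.418, 0.651, 0.634], [0.348, -0.759, 0.55], [0.839, -0.009, -0.544]]
force: [-1.5, -0.6, 5.6]
width: 0.689
gripper_force: 30.0
```

Request:
play_rows(
  motion=[
    [[0, 0, 0], [-0.002, 0, 0.0013], 0],
    [[0, 0, 0], [0, 0, 0], 0],
  ],
)

```text
t: 12.42
tcp_pos: [0.5401, 0.118, 0.0877]
tcp_rot: [[0.416, 0.651, 0.635], [0.347, -0.759, 0.551], [0.84, -0.009, -0.542]]
force: [-4.9, -1.3, 15.7]
width: 0.689
gripper_force: 30.0
```

The beaker is seated: about 16 N of contact at the expected height. I'll release and back out along the tool.

Request:
play_rows(
  motion=[
    [[0, 0, 0], [0, 0, 0], 1],
    [[0, 0, 0], [0, 0, 0], 1],
    [[0, 0, 0], [0, 0, 0], 1],
    [[0, 0, 0], [0, 0, 0], 1],
    [[0, 0, 0], [0, 0, 0], 1],
    [[0, 0, 0], [0, 0, -0.03], 1],
    [[0, 0, 0], [0, 0, -0.06], 1],
    [[0, 0, 0], [0, 0, -0.07], 1],
    [[0, 0, 0], [0, 0, -0.07], 1],
    [[0, 0, 0], [0, 0, -0.07], 1],
  ],
)

```text
t: 13.25
tcp_pos: [0.4429, 0.035, 0.1684]
tcp_rot: [[0.421, 0.651, 0.631], [0.35, -0.759, 0.549], [0.837, -0.01, -0.547]]
force: [-0.2, -0.4, -0.2]
width: 1.001
gripper_force: 0.0
```

```bash
python3 - <<'E'
from m2 import *
for n in ('top','scene','wrist'):
    P,uv,col=cloud(cap(n)); k=(np.hypot(P[:,0]-.543,P[:,1]-.12)<.05)&(P[:,2]>.112)&(P[:,2]<.14)&(col.min(1)>90); C=P[k]
    print(n,len(C),cv2.minEnclosingCircle(C[:,:2].astype(np.float32)) if len(C)>5 else '',C.mean(0).round(4))
E
python3 d.py .589 -.22 .36
```

```text
top 439 ((0.5416707992553711, 0.12175565958023071), 0.03271270543336868) [0.5419 0.1209 0.123 ]
scene 244 ((0.5443937182426453, 0.12230630218982697), 0.035156842321157455) [0.5468 0.1194 0.1225]
wrist 3601 ((0.543213963508606, 0.1228439211845398), 0.03316977992653847) [0.5389 0.1181 0.1227]
t 13.4 p [0.4443 0.0338 0.1691] total [ 0.2639  0.5714 -0.3015] rows 10 each [ 0.0264  0.0571 -0.0302]
[[ 0.419  0.648  0.636]
 [ 0.349 -0.762  0.546]
 [ 0.838 -0.007 -0.546]] [-0.51  0.32  2.39  1.62  0.91 -1.04] [0.49793454 0.00674803 0.86109591] 0.9995012047849384
```

The cap reads z = 0.123 and is centred on the peg, so the beaker is seated. Now the tube.

Request:
play_rows(
  motion=[
    [[0, 0, 0], [0.026, 0.057, -0.03], 1],
    [[0, 0, 0], [0.026, 0.057, -0.03], 1],
    [[0, 0, 0], [0.026, 0.057, -0.03], 1],
    [[0, 0, 0], [0.026, 0.057, -0.03], 1],
    [[0, 0, 0], [0.026, 0.057, -0.03], 1],
    [[0, 0, 0], [0.026, 0.057, -0.03], 1],
    [[0, 0, 0], [0.026, 0.057, -0.03], 1],
    [[0, 0, 0], [0.026, 0.057, -0.03], 1],
    [[0, 0, 0], [0.026, 0.057, -0.03], 1],
    [[0, 0, 0], [0.026, 0.057, -0.03], 1],
  ],
)

```text
t: 14.23
tcp_pos: [0.5912, -0.2179, 0.3564]
tcp_rot: [[0.419, 0.652, 0.632], [0.349, -0.758, 0.551], [0.838, -0.01, -0.545]]
force: [1.0, -0.2, 0.8]
width: 1.001
gripper_force: 0.0
```

Request:
play_rows(
  motion=[
    [[0.194, 0, -0.13], [0, 0, 0], 1],
    [[0.194, 0, -0.13], [0, 0, 0], 1],
    [[0.194, 0, -0.13], [0, 0, 0], 1],
    [[0.194, 0, -0.13], [0, 0, 0], 1],
    [[0.194, 0, -0.13], [0, 0, 0], 1],
    [[0.194, 0, -0.13], [0, 0, 0], 1],
    [[0.194, 0, -0.13], [0, 0, 0], 1],
    [[0.194, 0, -0.13], [0, 0, 0], 1],
    [[0.194, 0, -0.13], [0, 0, 0], 1],
    [[0, 0, 0], [0, 0, 0], 1],
  ],
)

```text
t: 15.07
tcp_pos: [0.5917, -0.2157, 0.3539]
tcp_rot: [[-0.112, 0.98, -0.162], [0.53, 0.197, 0.825], [0.84, 0.006, -0.542]]
force: [0.2, 0.2, -1.1]
width: 0.994
gripper_force: 0.0
```

Request:
play_rows(
  motion=[
    [[0, -0.24, 0], [0, 0, 0], 1],
    [[0, -0.24, 0], [0, 0, 0], 1],
    [[0, -0.24, 0], [0, 0, 0], 1],
    [[0, -0.24, 0], [0, 0, 0], 1],
    [[0, -0.24, 0], [0, 0, 0], 1],
    [[0, -0.24, 0], [0, 0, 0], 1],
    [[0, -0.24, 0], [0, 0, 0], 1],
    [[0, -0.24, 0], [0, 0, 0], 1],
    [[0, -0.24, 0], [0, 0, 0], 1],
    [[0, -0.24, 0], [0, 0, 0], 1],
  ],
)

```text
t: 15.9
tcp_pos: [0.5901, -0.2168, 0.3562]
tcp_rot: [[-0.182, 0.982, 0.049], [0.961, 0.188, -0.202], [-0.208, 0.011, -0.978]]
force: [0.5, -0.7, 0.1]
width: 0.999
gripper_force: 0.0
```

```bash
cat > rot.py <<'E'
import numpy as np; from plant import bot
from scipy.spatial.transform import Rotation as Ro
s=bot.observe(); R=np.array(s['tcp_rot']); a=np.deg2rad(11.1); th=.57
m=np.array([np.sin(a),-np.cos(a),0]); z=m*np.sin(th)-np.array([0,0,np.cos(th)]); y=np.array([np.cos(a),np.sin(a),0]); x=np.cross(y,z)
r=Ro.from_matrix(R.T@np.c_[x,y,z]).as_rotvec()/.5; print(r.round(3), np.linalg.norm(r)/.24)
E
python3 rot.py; python3 d.py .589 -.22 .34
```

```text
[ 0.016 -0.721 -0.017] 3.006223719089824
t 15.9 p [ 0.5901 -0.2168  0.3562] total [ 0.0009 -0.0036  0.0329] rows 1 each [ 0.0009 -0.0036  0.0329]
[[-0.182  0.982  0.049]
 [ 0.961  0.188 -0.202]
 [-0.208  0.011 -0.978]] [-0.36  0.36  1.37 -0.18  1.29 -0.51] [ 0.52335787 -0.65352404  0.13069654] 0.9990444821725449
```

Request:
play_rows(
  motion=[
    [[0.005, -0.24, -0.006], [0, 0, 0], 1],
    [[0.005, -0.24, -0.006], [0, 0, 0], 1],
    [[0.005, -0.24, -0.006], [0, 0, 0], 1],
    [[0, 0, 0], [0, 0, 0], 1],
    [[0, 0, 0], [0, 0, 0], 1],
  ],
)

```text
t: 16.32
tcp_pos: [0.5895, -0.216, 0.3549]
tcp_rot: [[-0.167, 0.981, 0.1], [0.831, 0.195, -0.522], [-0.531, -0.004, -0.847]]
force: [0.2, 0.2, 0.8]
width: 1.001
gripper_force: 0.0
```

```bash
python3 d.py .5836 -.214 .13 6; python3 - <<'E'
from m2 import *
c=cap('wrist');P,uv,col=cloud(c)
k=(col.min(1)>60)&(P[:,2]>.033)&(P[:,2]<.07)&(abs(P[:,0]-.59)<.05)&(abs(P[:,1]+.24)<.09);Q=P[k]
print(len(Q),cv2.minAreaRect(Q[:,:2].astype(np.float32)),np.percentile(Q[:,2],98))
E
```

```text
t 16.3167 p [ 0.5895 -0.216   0.3549] total [ 0.2443 -0.009   0.3779] rows 6 each [ 0.0407 -0.0015  0.063 ]
[[-0.167  0.981  0.1  ]
 [ 0.831  0.195 -0.522]
 [-0.531 -0.004 -0.847]] [-0.23  0.33  1.5  -0.57  1.13 -0.23] [0.23511901 0.17675942 0.83339047] 1.000628016269608
3445 ((0.5910714864730835, -0.24893750250339508), (0.050774749368429184, 0.11292143911123276), 12.386998176574707) 0.05319974910033389
```

Request:
play_rows(
  motion=[
    [[0, 0, 0], [0.04, -0.001, 0.063], 1],
    [[0, 0, 0], [0.04, -0.001, 0.063], 1],
    [[0, 0, 0], [0.04, -0.001, 0.063], 1],
    [[0, 0, 0], [0.04, -0.001, 0.063], 1],
    [[0, 0, 0], [0.04, -0.001, 0.063], 1],
    [[0, 0, 0], [0.04, -0.001, 0.063], 1],
    [[0, 0, 0], [0, 0, 0], 1],
    [[0, 0, 0], [0, 0, 0], 1],
  ],
)

```text
t: 17.03
tcp_pos: [0.5851, -0.2194, 0.1317]
tcp_rot: [[-0.164, 0.982, 0.096], [0.83, 0.19, -0.525], [-0.533, -0.006, -0.846]]
force: [0.4, -1.0, 1.2]
width: 1.002
gripper_force: 0.0
```

```bash
python3 d.py .5845 -.214 .036 4; python3 - <<'E'
from m2 import *
c=cap('wrist');P,uv,col=cloud(c)
k=(col.min(1)>60)&(P[:,2]>.033)&(P[:,2]<.07)&(abs(P[:,0]-.59)<.05)&(abs(P[:,1]+.24)<.09);Q=P[k]
print(len(Q),cv2.minAreaRect(Q[:,:2].astype(np.float32)),np.percentile(Q[:,2],98))
E
```

```text
t 17.0333 p [ 0.5851 -0.2194  0.1317] total [0.1112 0.0022 0.1561] rows 4 each [0.0278 0.0005 0.039 ]
[[-0.164  0.982  0.096]
 [ 0.83   0.19  -0.525]
 [-0.533 -0.006 -0.846]] [-0.24  0.58  1.72 -0.79  0.76  0.13] [ 0.35377193 -0.95316616  1.19019391] 1.0017929020513996
10354 ((0.5899764895439148, -0.23949790000915527), (0.050621502101421356, 0.13141843676567078), 11.069141387939453) 0.05273963597805397
```

Request:
play_rows(
  motion=[
    [[0, 0, 0], [0.028, 0, 0.039], 1],
    [[0, 0, 0], [0.028, 0, 0.039], 1],
    [[0, 0, 0], [0.028, 0, 0.039], 1],
    [[0, 0, 0], [0.014, 0, 0.02], 1],
    [[0, 0, 0], [0, 0, 0], 1],
    [[0, 0, 0], [0, 0, 0], 1],
  ],
)

```text
t: 17.58
tcp_pos: [0.5856, -0.2147, 0.0507]
tcp_rot: [[-0.163, 0.981, 0.102], [0.828, 0.192, -0.527], [-0.537, -0.002, -0.844]]
force: [-1.5, -0.4, 0.3]
width: 1.0
gripper_force: 0.0
```

```bash
python3 d.py .5845 -.213 .036 1
```

```text
t 17.5833 p [ 0.5856 -0.2147  0.0507] total [ 0.019  -0.0015  0.0227] rows 1 each [ 0.019  -0.0015  0.0227]
[[-0.163  0.981  0.102]
 [ 0.828  0.192 -0.527]
 [-0.537 -0.002 -0.844]] [-0.23  0.71  1.74 -0.93  0.66  0.33] [-1.48177334 -0.43557981  0.33876609] 1.0001228371733888
```

Request:
play_rows(
  motion=[
    [[0, 0, 0], [0.019, -0.0015, 0.022], 1],
    [[0, 0, 0], [0, 0, 0], 1],
    [[0, 0, 0], [0, 0, 0], 0],
    [[0, 0, 0], [0, 0, 0], 0],
    [[0, 0, 0], [0, 0, 0], 0],
    [[0, 0, 0], [0, 0, 0], 0],
    [[0, 0, 0], [0, 0, 0], 0],
    [[0, 0, 0], [0, 0, 0], 0],
    [[0, 0, 0], [0, 0, 0], 0],
    [[0, 0, 0], [0, 0, 0], 0],
  ],
)

```text
t: 18.42
tcp_pos: [0.5831, -0.2122, 0.034]
tcp_rot: [[-0.165, 0.981, 0.1], [0.828, 0.193, -0.526], [-0.536, -0.004, -0.844]]
force: [-0.1, 0.8, 1.4]
width: 0.514
gripper_force: 30.0
```

```bash
python3 d.py .5845 -.213 .36 10
```

```text
t 18.4167 p [ 0.5831 -0.2122  0.034 ] total [-3.511e-01 -5.000e-04 -5.493e-01] rows 10 each [-0.0351 -0.0001 -0.0549]
[[-0.165  0.981  0.1  ]
 [ 0.828  0.193 -0.526]
 [-0.536 -0.004 -0.844]] [-0.22  0.74  1.75 -0.96  0.64  0.37] [-0.14043378  0.77872958  1.40286208] 0.5138562285114531
```

The tube is gripped at 48 mm. Now lift and turn it.

Request:
play_rows(
  motion=[
    [[0, 0, 0], [-0.02, 0, -0.03], 0],
    [[0, 0, 0], [-0.037, 0, -0.058], 0],
    [[0, 0, 0], [-0.037, 0, -0.058], 0],
    [[0, 0, 0], [-0.037, 0, -0.058], 0],
    [[0, 0, 0], [-0.037, 0, -0.058], 0],
    [[0, 0, 0], [-0.037, 0, -0.058], 0],
    [[0, 0, 0], [-0.037, 0, -0.058], 0],
    [[0, 0, 0], [-0.037, 0, -0.058], 0],
    [[0, 0, 0], [-0.037, 0, -0.058], 0],
    [[0, 0, 0], [-0.037, 0, -0.058], 0],
  ],
)

```text
t: 19.25
tcp_pos: [0.5842, -0.2128, 0.363]
tcp_rot: [[-0.166, 0.981, 0.099], [0.828, 0.193, -0.526], [-0.535, -0.005, -0.845]]
force: [0.7, -0.8, -1.0]
width: 0.514
gripper_force: 30.0
```

Request:
play_rows(
  motion=[
    [[0, 0.24, 0], [0, 0, 0], 0],
    [[0, 0.24, 0], [0, 0, 0], 0],
    [[0, 0.24, 0], [0, 0, 0], 0],
    [[0, 0.24, 0], [0, 0, 0], 0],
    [[0, 0.24, 0], [0, 0, 0], 0],
    [[0, 0.24, 0], [0, 0, 0], 0],
    [[0, 0.24, 0], [0, 0, 0], 0],
  ],
)

```text
t: 19.83
tcp_pos: [0.5847, -0.2132, 0.3622]
tcp_rot: [[-0.185, 0.981, -0.056], [0.943, 0.193, 0.271], [0.277, -0.003, -0.961]]
force: [-0.2, 0.4, -0.9]
width: 0.516
gripper_force: 30.0
```

Request:
play_rows(
  motion=[
    [[0, 0.24, 0], [0, 0, 0], 0],
    [[0, 0.24, 0], [0, 0, 0], 0],
    [[0, 0.24, 0], [0, 0, 0], 0],
    [[0, 0.24, 0], [0, 0, 0], 0],
    [[0, 0.24, 0], [0, 0, 0], 0],
    [[0, 0.24, 0], [0, 0, 0], 0],
    [[0, 0.03, 0], [0, 0, 0], 0],
    [[0, 0, 0], [0, 0, 0], 0],
    [[0, 0, 0], [0, 0, 0], 0],
  ],
)

```text
t: 20.58
tcp_pos: [0.5849, -0.2129, 0.3617]
tcp_rot: [[-0.1, 0.981, -0.165], [0.526, 0.193, 0.828], [0.845, -0.004, -0.535]]
force: [0.5, -0.3, -0.4]
width: 0.518
gripper_force: 30.0
```

```bash
python3 ax.py .024;python3 d.py .5 .24 .38
```

```text
p [ 0.5849 -0.2129  0.3617] j [-0.65  0.75  1.01  0.71  2.13 -0.7 ] 20.5833
[[-0.1    0.981 -0.165]
 [ 0.526  0.193  0.828]
 [ 0.845 -0.004 -0.535]]
top 416 circle 0.5877 -0.2216 0.0391 mid [ 0.5892 -0.2163] mean [ 0.583  -0.2091  0.3967] slope [0.004 0.042]
scene 228 circle 0.5849 -0.2211 0.0373 mid [ 0.5863 -0.2148] mean [ 0.5879 -0.2085  0.3968] slope [-0.063  0.031]
wrist 9528 circle 0.5849 -0.2056 0.0246 mid [ 0.5848 -0.2068] mean [ 0.5854 -0.2101  0.3985] slope [-0.011  0.054]
t 20.7333 p [ 0.5849 -0.2125  0.3628] total [0.5219 0.0086 0.7592] rows 13 each [0.0401 0.0007 0.0584]
[[-0.101  0.981 -0.165]
 [ 0.526  0.194  0.828]
 [ 0.845 -0.003 -0.535]] [-0.65  0.75  1.01  0.72  2.13 -0.7 ] [ 0.07744917  1.13490509 -1.86949281] 0.5175524741288786
```

Request:
play_rows(
  motion=[
    [[-0.204, 0, 0.129], [0, 0, 0], 0],
    [[-0.204, 0, 0.129], [0, 0, 0], 0],
    [[-0.204, 0, 0.129], [0, 0, 0], 0],
    [[-0.204, 0, 0.129], [0, 0, 0], 0],
    [[-0.204, 0, 0.129], [0, 0, 0], 0],
    [[-0.204, 0, 0.129], [0, 0, 0], 0],
    [[-0.204, 0, 0.129], [0, 0, 0], 0],
  ],
)

```text
t: 21.32
tcp_pos: [0.5844, -0.2131, 0.3625]
tcp_rot: [[0.33, 0.792, 0.514], [0.424, -0.611, 0.669], [0.844, -0.003, -0.537]]
force: [0.3, 0.4, -0.7]
width: 0.518
gripper_force: 30.0
```

Request:
play_rows(
  motion=[
    [[-0.204, 0, 0.129], [0, 0, 0], 0],
    [[-0.204, 0, 0.129], [0, 0, 0], 0],
    [[-0.204, 0, 0.129], [0, 0, 0], 0],
    [[-0.204, 0, 0.129], [0, 0, 0], 0],
    [[-0.204, 0, 0.129], [0, 0, 0], 0],
    [[-0.204, 0, 0.129], [0, 0, 0], 0],
    [[0, 0, 0], [0, 0, 0], 0],
    [[0, 0, 0], [0, 0, 0], 0],
  ],
)

```text
t: 21.98
tcp_pos: [0.5846, -0.2116, 0.363]
tcp_rot: [[0.527, 0.2, 0.826], [0.107, -0.98, 0.168], [0.843, -0.0, -0.537]]
force: [-0.1, -0.3, -1.0]
width: 0.516
gripper_force: 30.0
```

```bash
python3 d.py .508 .254 .375
```

```text
t 21.9833 p [ 0.5846 -0.2116  0.363 ] total [ 0.0394 -0.943   0.0173] rows 13 each [ 0.003  -0.0725  0.0013]
[[ 0.527  0.2    0.826]
 [ 0.107 -0.98   0.168]
 [ 0.843 -0.    -0.537]] [-0.7   0.17  1.88  1.24  0.77 -0.14] [-0.10078729 -0.32306025 -1.00721253] 0.5163988184095782
```

Request:
play_rows(
  motion=[
    [[0, 0, 0], [0.003, -0.0725, 0.0013], 0],
    [[0, 0, 0], [0.003, -0.0725, 0.0013], 0],
    [[0, 0, 0], [0.003, -0.0725, 0.0013], 0],
    [[0, 0, 0], [0.003, -0.0725, 0.0013], 0],
    [[0, 0, 0], [0.003, -0.0725, 0.0013], 0],
    [[0, 0, 0], [0.003, -0.0725, 0.0013], 0],
    [[0, 0, 0], [0.003, -0.0725, 0.0013], 0],
  ],
)

```text
t: 22.57
tcp_pos: [0.5447, 0.0393, 0.3695]
tcp_rot: [[0.527, 0.198, 0.826], [0.105, -0.98, 0.168], [0.843, -0.002, -0.537]]
force: [1.3, -0.7, -1.8]
width: 0.516
gripper_force: 30.0
```

Request:
play_rows(
  motion=[
    [[0, 0, 0], [0.003, -0.0725, 0.0013], 0],
    [[0, 0, 0], [0.003, -0.0725, 0.0013], 0],
    [[0, 0, 0], [0.003, -0.0725, 0.0013], 0],
    [[0, 0, 0], [0.003, -0.0725, 0.0013], 0],
    [[0, 0, 0], [0.003, -0.0725, 0.0013], 0],
    [[0, 0, 0], [0.003, -0.0725, 0.0013], 0],
    [[0, 0, 0], [0, 0, 0], 0],
    [[0, 0, 0], [0, 0, 0], 0],
  ],
)

```text
t: 23.23
tcp_pos: [0.5271, 0.133, 0.3639]
tcp_rot: [[0.558, 0.191, 0.808], [0.109, -0.982, 0.157], [0.823, 0.001, -0.569]]
force: [0.7, -0.2, -1.5]
width: 0.515
gripper_force: 30.0
```

```bash
python3 ax.py .024; python3 - <<'E'
from m2 import *
p=bot.observe()['tcp_pos']
for n in ('scene','top'):   # body axis from side points, below the fingers
    c=cap(n);P,uv,col=cloud(c)
    k=(np.hypot(P[:,0]-p[0],P[:,1]-p[1])<.06)&(P[:,2]>p[2]-.10)&(P[:,2]<p[2]-.02)&(col.min(1)>70);Q=P[k]; print(n,len(Q))
    if len(Q)>40:
        from scipy.optimize import least_squares
        f=lambda v:np.hypot(Q[:,0]-v[0]-v[2]*(Q[:,2]-p[2]),Q[:,1]-v[1]-v[3]*(Q[:,2]-p[2]))-.024
        r=least_squares(f,[p[0],p[1],0,0],loss='soft_l1',f_scale=.002); print(r.x.round(4))
E
```

```text
p [0.5271 0.133  0.3639] j [ 0.14 -0.08  2.12  0.3   0.13  1.24] 23.2333
[[ 0.558  0.191  0.808]
 [ 0.109 -0.982  0.157]
 [ 0.823  0.001 -0.569]]
top 419 circle 0.5184 0.1297 0.0395 mid [0.5233 0.1271] mean [0.5307 0.1333 0.3988] slope [0.037 0.027]
scene 196 circle 0.5203 0.1317 0.039 mid [0.5236 0.1268] mean [0.5326 0.1322 0.3982] slope [ 0.02  -0.005]
wrist 9662 circle 0.5256 0.1255 0.0378 mid [0.5337 0.1347] mean [0.5303 0.1342 0.3995] slope [0.025 0.004]
scene 329
[0.5312 0.1331 0.0236 0.0168]
top 28
```

The arm stalled close to wrist alignment, with j5 at 0.13. I'll swing the azimuth back to about 95°, which keeps the wrist well clear of its limits and the gripper body above the hung beaker.

Request:
play_rows(
  motion=[
    [[0.1, 0, -0.07], [0, 0, 0], 0],
    [[0.188, 0, -0.13], [0, 0, 0], 0],
    [[0.188, 0, -0.13], [0, 0, 0], 0],
    [[0.188, 0, -0.13], [0, 0, 0], 0],
    [[0.188, 0, -0.13], [0, 0, 0], 0],
    [[0.188, 0, -0.13], [0, 0, 0], 0],
    [[0, 0, 0], [0, 0, 0], 0],
  ],
)

```text
t: 24.07
tcp_pos: [0.5237, 0.1273, 0.3548]
tcp_rot: [[0.521, 0.513, 0.682], [0.306, -0.858, 0.412], [0.797, -0.006, -0.604]]
force: [-0.3, -0.2, -2.2]
width: 0.514
gripper_force: 30.0
```

```bash
cat > rz.py <<'E'
# rotvec (tool axes, units) that brings the grasped vessel's axis upright and the tool to the azimuth given; ex = tilt vector of measured slope
import sys,numpy as np; from plant import bot
from scipy.spatial.transform import Rotation as Ro
s=bot.observe(); R=np.array(s['tcp_rot']); a=np.deg2rad(float(sys.argv[1])); th=float(sys.argv[2])
z=np.array([np.cos(a)*np.cos(th),np.sin(a)*np.cos(th),-np.sin(th)]); y=np.array([np.sin(a),-np.cos(a),0]); x=np.cross(y,z)
r=Ro.from_matrix(R.T@np.c_[x,y,z]).as_rotvec()/.5; n=np.ceil(np.linalg.norm(r)/.235); print(r.round(3),n,(r/n).round(3),'zw in tool',R[2].round(3)); print(s['tcp_pos'],np.array(s['joints']).round(2),s['t'])
E
python3 rz.py 95 .566
```

```text
[ 1.833  0.141 -1.286] 10.0 [ 0.183  0.014 -0.129] zw in tool [ 0.797 -0.006 -0.604]
[0.52365874 0.12726868 0.35475976] [-0.07 -0.04  2.09  1.1   0.54  0.15] 24.0667
```

Request:
play_rows(
  motion=[
    [[0.183, 0.01, -0.129], [0, 0, 0], 0],
    [[0.183, 0.01, -0.129], [0, 0, 0], 0],
    [[0.183, 0.01, -0.129], [0, 0, 0], 0],
    [[0.183, 0.01, -0.129], [0, 0, 0], 0],
    [[0.183, 0.01, -0.129], [0, 0, 0], 0],
    [[0.183, 0.01, -0.129], [0, 0, 0], 0],
    [[0.183, 0.01, -0.129], [0, 0, 0], 0],
    [[0.183, 0.01, -0.129], [0, 0, 0], 0],
    [[0.183, 0.01, -0.129], [0, 0, 0], 0],
    [[0.183, 0.01, -0.129], [0, 0, 0], 0],
  ],
)

```text
t: 24.9
tcp_pos: [0.5234, 0.128, 0.3534]
tcp_rot: [[-0.034, 0.997, -0.076], [0.552, 0.082, 0.83], [0.833, -0.014, -0.553]]
force: [0.8, 0.6, -1.8]
width: 0.515
gripper_force: 30.0
```

```bash
python3 rz.py 95 .59; python3 d.py .515 .248 .36
```

```text
[-0.006 -0.008 -0.029] 1.0 [-0.006 -0.008 -0.029] zw in tool [ 0.833 -0.014 -0.553]
[0.52344793 0.12802908 0.35339714] [-0.23  0.35  1.66  0.91  1.58 -0.52] 24.9
t 24.9 p [0.5234 0.128  0.3534] total [0.1441 0.0026 0.1931] rows 4 each [0.036  0.0007 0.0483]
[[-0.034  0.997 -0.076]
 [ 0.552  0.082  0.83 ]
 [ 0.833 -0.014 -0.553]] [-0.23  0.35  1.66  0.91  1.58 -0.52] [ 0.80483108  0.6412066  -1.76311536] 0.5149594309626329
```

Healthy joint values. Next: move over the slim peg and measure the tube's tilt there.

Request:
play_rows(
  motion=[
    [[0, 0, -0.028], [0.036, 0, 0.048], 0],
    [[0, 0, 0], [0.036, 0, 0.048], 0],
    [[0, 0, 0], [0.036, 0, 0.048], 0],
    [[0, 0, 0], [0.036, 0, 0.048], 0],
    [[0, 0, 0], [0, 0, 0], 0],
    [[0, 0, 0], [0, 0, 0], 0],
  ],
)

```text
t: 25.4
tcp_pos: [0.5122, 0.2489, 0.3611]
tcp_rot: [[-0.048, 0.996, -0.074], [0.55, 0.088, 0.83], [0.833, -0.001, -0.553]]
force: [-0.8, -1.5, -0.7]
width: 0.514
gripper_force: 30.0
```

```bash
python3 ax.py .024; cat > tb.py <<'E'
from m2 import *
from scipy.optimize import least_squares
p=bot.observe()['tcp_pos']; bp=[]
for n in ('scene','top','wrist'):
    c=cap(n);P,uv,col=cloud(c)
    k=(np.hypot(P[:,0]-p[0],P[:,1]-p[1])<.06)&(P[:,2]>p[2]-.09)&(P[:,2]<p[2]-.025)&(col.min(1)>70);Q=P[k]; print(n,len(Q))
    if len(Q)>60:
        f=lambda v:np.hypot(Q[:,0]-v[0]-v[2]*(Q[:,2]-p[2]),Q[:,1]-v[1]-v[3]*(Q[:,2]-p[2]))-.024
        r=least_squares(f,[p[0],p[1],0,0],loss='soft_l1',f_scale=.002); print(r.x.round(4),'rms',np.median(abs(f(r.x))))
w=cap('wrist');save(w,'w5.png');s=cap('scene');save(s,'s5.png')
T=s['T'];q=T[:3,:3]@p+T[:3,3];u=int(s['cx']+s['fx']*q[0]/-q[2]);v=int(s['cy']-s['fy']*q[1]/-q[2]);a=s['img'][max(0,v-50):v+100,max(0,u-100):u+100]
cv2.imwrite('pics/p5.png',np.hstack([cv2.resize(a,(400,300),interpolation=2),cv2.resize(w['img'],(400,300))])[:,:,::-1])
E
python3 tb.py
```

```text
p [0.5122 0.2489 0.3611] j [-0.01  0.31  1.69  1.    1.41 -0.42] 25.4
[[-0.048  0.996 -0.074]
 [ 0.55   0.088  0.83 ]
 [ 0.833 -0.001 -0.553]]
top 375 circle 0.5189 0.2454 0.0347 mid [0.5164 0.2504] mean [0.5124 0.2528 0.3966] slope [-0.027  0.045]
scene 110 circle 0.5115 0.2548 0.0248 mid [0.5124 0.2579] mean [0.5149 0.2573 0.3958] slope [-0.039 -0.032]
wrist 9597 circle 0.5126 0.2549 0.0248 mid [0.5128 0.2539] mean [0.5131 0.2505 0.3968] slope [-0.002  0.039]
scene 237
[ 0.5109  0.2509 -0.0018  0.0018] rms 0.0009256883308451612
top 36
wrist 2180
[ 0.5127  0.2544 -0.0109  0.0132] rms 0.0001824811905317171
```

View pics/p5.png

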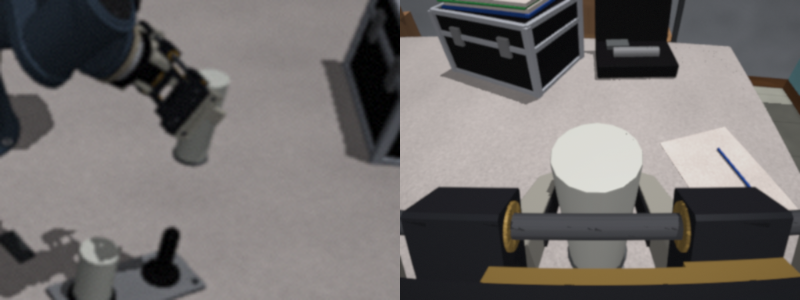

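The tube hangs upright and mouth down in both pictures. In the left one the hung beaker is at (97,270) and the slim peg at (165,255). I'll start down with a 3 mm correction.

```bash
python3 d.py .515 .251 .222 7
```

```text
t 25.8 p [0.5127 0.2471 0.3614] total [-0.2287  0.0052  0.1596] rows 7 each [-0.0327  0.0007  0.0228]
[[-0.049  0.996 -0.073]
 [ 0.548  0.088  0.832]
 [ 0.835  0.    -0.55 ]] [-0.02  0.31  1.69  1.    1.42 -0.42] [ 1.19177671  0.68189506 -1.27519186] 0.5079975355086996
```

Request:
play_rows(
  motion=[
    [[0, 0, 0], [-0.0327, 0.001, 0.0228], 0],
    [[0, 0, 0], [-0.0327, 0.001, 0.0228], 0],
    [[0, 0, 0], [-0.0327, 0.001, 0.0228], 0],
    [[0, 0, 0], [-0.0327, 0.001, 0.0228], 0],
    [[0, 0, 0], [-0.0327, 0.001, 0.0228], 0],
    [[0, 0, 0], [-0.0327, 0.001, 0.0228], 0],
    [[0, 0, 0], [-0.0327, 0.001, 0.0228], 0],
    [[0, 0, 0], [0, 0, 0], 0],
    [[0, 0, 0], [0, 0, 0], 0],
  ],
)

```text
t: 26.55
tcp_pos: [0.5157, 0.2515, 0.2218]
tcp_rot: [[-0.048, 0.996, -0.075], [0.548, 0.089, 0.832], [0.835, -0.001, -0.55]]
force: [-1.3, -0.0, -0.5]
width: 0.518
gripper_force: 30.0
```

```bash
python3 ax.py .024; sed -i '/^w=cap/,$d' tb.py; python3 tb.py; python3 - <<'E'
from m2 import *
from scipy.optimize import least_squares
for n in ('scene','top'):  # slim peg shaft
    c=cap(n);P,uv,col=cloud(c);Q=P[(np.hypot(P[:,0]-.515,P[:,1]-.256)<.03)&(P[:,2]>.035)&(P[:,2]<.105)]
    r=least_squares(lambda v:np.hypot(Q[:,0]-v[0],Q[:,1]-v[1])-.015,[.515,.256],loss='soft_l1',f_scale=.002);print('peg',n,len(Q),r.x.round(4))
E
python3 d.py .515 .251 .14 7
```

```text
p [0.5157 0.2515 0.2218] j [-0.01  0.51  1.8   1.06  1.26 -0.68] 26.55
[[-0.048  0.996 -0.075]
 [ 0.548  0.089  0.832]
 [ 0.835 -0.001 -0.55 ]]
top 287 circle 0.5168 0.2442 0.0367 mid [0.5185 0.2523] mean [0.5156 0.2556 0.2573] slope [-0.007  0.044]
scene 126 circle 0.5085 0.2467 0.0354 mid [0.5146 0.2492] mean [0.5172 0.2576 0.2573] slope [-0.027  0.027]
wrist 9611 circle 0.5158 0.2589 0.0247 mid [0.5164 0.258 ] mean [0.5166 0.2545 0.2589] slope [-0.001  0.043]
scene 142
[ 0.5138  0.2548 -0.0071 -0.0135] rms 0.0009442394635378742
top 30
wrist 2123
[ 0.5158  0.259  -0.0151  0.011 ] rms 0.0001795934038583101
peg scene 134 [0.5119 0.2572]
peg top 0 [0.515 0.256]
t 26.95 p [0.5158 0.2517 0.2226] total [-0.1387 -0.0019  0.0899] rows 7 each [-0.0198 -0.0003  0.0128]
[[-0.05   0.996 -0.074]
 [ 0.548  0.089  0.832]
 [ 0.835  0.002 -0.55 ]] [-0.01  0.51  1.8   1.06  1.26 -0.68] [ 0.27110778 -0.34759663 -1.43003914] 0.5162757698638547
```

Request:
play_rows(
  motion=[
    [[0, 0, 0], [-0.02, -0.001, 0.0125], 0],
    [[0, 0, 0], [-0.02, -0.001, 0.0125], 0],
    [[0, 0, 0], [-0.02, 0, 0.013], 0],
    [[0, 0, 0], [-0.02, 0, 0.013], 0],
    [[0, 0, 0], [0, 0, 0], 0],
    [[0, 0, 0], [0, 0, 0], 0],
  ],
)

```text
t: 27.45
tcp_pos: [0.5144, 0.2509, 0.1736]
tcp_rot: [[-0.048, 0.996, -0.075], [0.548, 0.089, 0.832], [0.835, -0.002, -0.55]]
force: [-0.7, 0.1, -1.1]
width: 0.513
gripper_force: 30.0
```

Request:
play_rows(
  motion=[
    [[0, 0, 0], [-0.02, 0, 0.013], 0],
    [[0, 0, 0], [-0.02, 0, 0.013], 0],
    [[0, 0, 0], [-0.02, 0, 0.013], 0],
    [[0, 0, 0], [-0.016, 0, 0.011], 0],
    [[0, 0, 0], [0, 0, 0], 0],
    [[0, 0, 0], [0, 0, 0], 0],
  ],
)

```text
t: 27.95
tcp_pos: [0.5145, 0.2509, 0.1284]
tcp_rot: [[-0.048, 0.996, -0.075], [0.548, 0.089, 0.832], [0.835, -0.001, -0.55]]
force: [-0.0, 0.2, -0.9]
width: 0.516
gripper_force: 30.0
```

```bash
python3 d.py .515 .251 .117 4; python3 ax.py .024|tail -1
```

```text
t 27.95 p [0.5145 0.2509 0.1284] total [-0.0191  0.001   0.0127] rows 4 each [-0.0048  0.0002  0.0032]
[[-0.048  0.996 -0.075]
 [ 0.548  0.089  0.832]
 [ 0.835 -0.001 -0.55 ]] [-0.01  0.67  1.83  1.12  1.17 -0.86] [-0.04797294  0.16554928 -0.94055702] 0.5160452328089072
wrist 9595 circle 0.5151 0.2584 0.0245 mid [0.5151 0.2573] mean [0.5154 0.2538 0.165 ] slope [-0.001  0.042]
```

Request:
play_rows(
  motion=[
    [[0, 0, 0], [-0.006, 0, 0.004], 0],
    [[0, 0, 0], [-0.006, 0, 0.004], 0],
    [[0, 0, 0], [-0.004, 0, 0.0027], 0],
    [[0, 0, 0], [0, 0, 0], 0],
  ],
)

```text
t: 28.43
tcp_pos: [0.5146, 0.2509, 0.119]
tcp_rot: [[-0.049, 0.996, -0.075], [0.548, 0.089, 0.832], [0.835, -0.0, -0.55]]
force: [0.3, 0.1, -1.1]
width: 0.517
gripper_force: 30.0
```

Request:
play_rows(
  motion=[
    [[0, 0, 0], [-0.0034, 0, 0.0022], 0],
    [[0, 0, 0], [0, 0, 0], 0],
  ],
)

```text
t: 28.6
tcp_pos: [0.5149, 0.251, 0.1177]
tcp_rot: [[-0.05, 0.996, -0.074], [0.547, 0.089, 0.832], [0.836, 0.001, -0.549]]
force: [-0.9, -1.1, 2.6]
width: 0.515
gripper_force: 30.0
```

Contact. One small extra press to seat it, then release and retreat.

Request:
play_rows(
  motion=[
    [[0, 0, 0], [-0.0017, 0, 0.0011], 0],
    [[0, 0, 0], [0, 0, 0], 0],
    [[0, 0, 0], [0, 0, 0], 1],
    [[0, 0, 0], [0, 0, 0], 1],
    [[0, 0, 0], [0, 0, 0], 1],
    [[0, 0, 0], [0, 0, 0], 1],
    [[0, 0, 0], [0, 0, 0], 1],
    [[0, 0, 0], [0, 0, 0], 1],
    [[0, 0, 0], [0, 0, 0], 1],
  ],
)

```text
t: 29.35
tcp_pos: [0.5147, 0.2509, 0.1164]
tcp_rot: [[-0.05, 0.996, -0.074], [0.548, 0.089, 0.832], [0.835, 0.001, -0.55]]
force: [-0.4, 0.5, -0.1]
width: 0.965
gripper_force: 0.0
```

Request:
play_rows(
  motion=[
    [[0, 0, 0], [0, 0, -0.03], 1],
    [[0, 0, 0], [0, 0, -0.05], 1],
    [[0, 0, 0], [0, 0, -0.06], 1],
    [[0, 0, 0], [0.03, 0, -0.06], 1],
    [[0, 0, 0], [0.03, 0, -0.06], 1],
    [[0, 0, 0], [0.03, 0, -0.06], 1],
    [[0, 0, 0], [0, 0, 0], 1],
    [[0, 0, 0], [0, 0, 0], 1],
    [[0, 0, 0], [0, 0, 0], 1],
  ],
)

```text
t: 30.1
tcp_pos: [0.5241, 0.1422, 0.2417]
tcp_rot: [[-0.049, 0.996, -0.074], [0.548, 0.089, 0.832], [0.835, 0.0, -0.55]]
force: [-0.1, 0.8, 0.1]
width: 1.002
gripper_force: 0.0
```

```bash
python3 - <<'E'
from m2 import *
for n in ('top','scene','wrist'):
    P,uv,col=cloud(cap(n))
    for nm,c,z in (('beaker',(.543,.12),.123),('tube',(.515,.256),.153)):
        C=P[(np.hypot(P[:,0]-c[0],P[:,1]-c[1])<.045)&(abs(P[:,2]-z)<.01)&(col.min(1)>90)]
        if len(C)>5: print(n,nm,len(C),np.round(cv2.minEnclosingCircle(C[:,:2].astype(np.float32))[0],4),np.median(C,0).round(4))
s=bot.observe();print(s['tcp_pos'],s['force'],s['width'],s['t'])
a=cap('scene')['img'][110:260,230:430]; cv2.imwrite('pics/fin.png',cv2.resize(a,(800,600),interpolation=2)[:,:,::-1])
E
```

```text
top beaker 190 [0.5411 0.1226] [0.5389 0.1275 0.1234]
top tube 249 [0.5148 0.2559] [0.5147 0.2553 0.1531]
scene beaker 219 [0.5433 0.1183] [0.5438 0.1198 0.1233]
scene tube 138 [0.515  0.2542] [0.5181 0.2531 0.1528]
wrist beaker 720 [0.542  0.1421] [0.5411 0.1465 0.1237]
wrist tube 1926 [0.5155 0.2567] [0.5161 0.2525 0.1538]
[0.52387205 0.14285358 0.24108853] [ 0.05063317 -0.28437464 -0.03326635] 0.9992942043900395 30.25
```

View pics/fin.png

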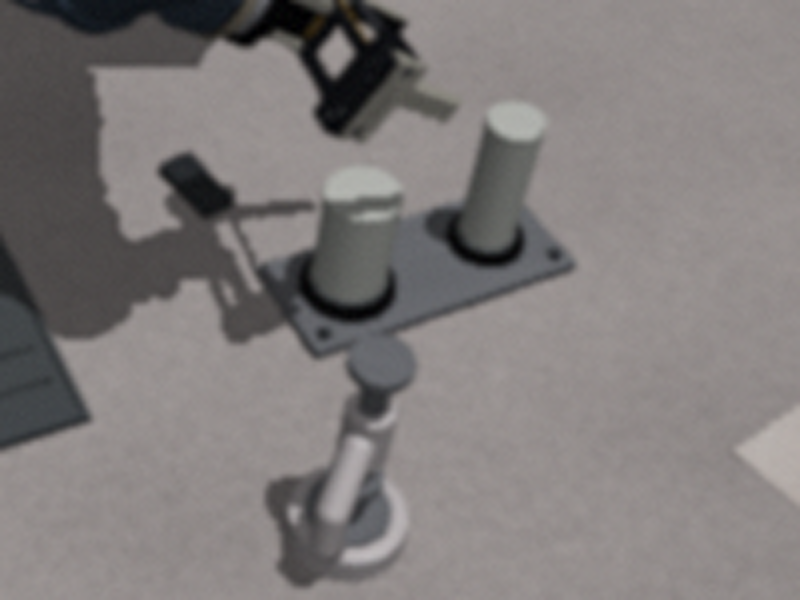

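Both vessels sit upright and flat on the ribs: the beaker at (352,240) with its cap at z = 0.123, and the tube at (505,185) with its cap at z = 0.153. The gripper is clear of everything, so I'll hand in.

```bash
python3 -c "
from plant import bot; print(bot.close_job())"
```

```text
the job is handed in; nothing more can be done
None
```

I hung the beaker on the thick peg and the tube on the slim peg, both mouth down with their rims on the ribs, and handed the job in at about 30 s; the press, block and tin were left alone, and no verdict came back.

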